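# Run a jar round the slide into the labelling nest

## Robot

A 6-joint arm with a two-finger parallel gripper is mounted at the origin on the work surface. World frame = base frame: x ahead of the robot, y to its left, z up, the work surface at z = 0. Lengths are in m, angles in rad, forces in N, time in s.
With the tool pointing down it reaches from about 0.3 to 0.775 m from the base axis. Payload 14.6 kg.
Tool frame: the origin (TCP) lies at the centre of the arm's flange, where the gripper is bolted on; the fingertips stand 199 mm ahead of it and the grasp point (between the pads) lies 180 mm ahead of it; z points along the fingers, y is the line along which they close (so a half turn about z gives the same grasp; the last joint's range is limited). The gripper opens to 94 mm and grips with 3 to 60 N. Pads are 16 mm wide; open, the fingers measure 119 mm over their backs; the gripper's body (75 mm by 177 mm) begins 78 mm behind the grasp point.
Start: joints at [1.042, 0.3, 1.521, -0, 1.321, -0.067], TCP at [0.245, 0.492, 0.405] pointing down, gripper open.
Joint ranges: [-3.03, 3.03], [-0.79, 2.21], [0.23, 2.52], [-1.04, 4.18], [0, 3.07], [-2.55, 2.55]. Speed limits (rad/s): [2.22, 2.22, 2.57, 3.14, 3.14, 3.14].

## Interface

Orientations are given as [roll, pitch, yaw] about the fixed x, y, z axes, in that order (R = Rz(yaw) Ry(pitch) Rx(roll)).
In Python, from station import ctrl gives the robot as it stands. The module is installed in compiled form; this text tells all that it offers.
- The arm moves only by the tool servo_tool, never from a script. Its argument "motion" is a list of rows, each a list of 5 numbers: the closure, from 0 (fully open) to 1 (shut), then the shift along the world's x, y, z in cm, then the turn about the world's z in degrees. A call has 1 to 20 rows; each row is the pose to reach, as a shift and turn from the pose commanded when the call began; what a row does not reach only later rows make up. A row lasts 1/8 s, in which the tool goes at most 62.5 mm and 10.7 degrees, less where a joint would pass 70% of its speed; a pose out of reach is approached as far as the arm can. A call with a gripper value outside its range is refused whole. The fingers move at their own pace and stop on an object; "squeeze" is the grip in N (left out, the last holds). Time passes only in rows, so rows that repeat a pose let the fingers close. It gives the time, the measured TCP pose, the force, the opening and the grip force at its end, in the units of the state.
- ctrl.get_obs(): the state, without advancing time (a new reading comes with each control period).
- ctrl.camera(name): name is "scene" or "top" or "wrist"; returns a dict with "image" (400x640x3 uint8, red, green, blue), "fx", "fy", "cx", "cy" (pixels), "camera_from_world" (4x4, takes a point from world to camera coordinates); the wrist camera has in their place "hand_eye" (4x4, takes a point from camera to tool coordinates, whose origin is the TCP and whose axes are the flange's). Camera axes: x right, y up, looking along -z (the intrinsics and any distortion apply to the point x, -y, -z); pixel columns grow to the right and rows downward; lengths in m; the calibration is good to about 2 mm. A picture is of the moment at which its call begins: read the wrist's pose just before it. There is no depth.
- ctrl.hand_in(): hands the job in; it is judged then, once.
The state is a dict: "time_s": time; "qpos": joint angles; "joint_vel": joint speeds; "tau": joint torques, N m; "ee_pos": TCP position; "eef_rot": TCP orientation; "force": force on the tool from outside, world axes, zero at the start; "moment": the same for the moment, N m; "grip_width": finger opening in m; "grip_force": force on a finger pad.
Only numpy, scipy, OpenCV 4.12 (cv2) and the standard library are available. Lean on these libraries where they do the work, as an engineer would, in place of code of your own. Each camera call takes 0.05 s, during which the arm holds its last target. There are 200 camera calls.

## Task

Stand the filled jar in the blue carrier on the jar slide, then push the carrier along between its guide rails and round the bend, gently and without jamming it, until it is fully home in the labelling nest with the red keeper snapped shut behind it. Then let go, and leave the other things on the shelf where they are.

Things in the scene. Friction and masses are not known exactly. Their poses are not given: they have to be found in the camera images.
- jar: Filled glass jar of red preserve with a brass twist cap, upright and loose on the shelf: body 60 mm across up to 68 mm high, cap 57 mm across from 75 to 90 mm (the top). 0.28 to 0.52 kg. Origin: centre of its underside, z up.
- carrier: Round blue carrier, loose in the infeed channel: base 88 mm across and 12 mm thick, on it a cup 75 mm across reaching 50 mm above the underside; pocket for the jar 66 mm across, its floor 26 mm above the underside. Origin: centre of its underside, z up. 0.22 kg. Lips on the rails hold it down. With the jar it slides at 1 to 3 N if pushed low, on the cup, along the channel.
- slide: Jar slide, fixed: white board 400 x 410 x 12 mm with aluminium guide rails 17 mm high; channel 91 mm wide (1.5 mm play each side of the carrier). Origin: bend centre on the board's underside, z up. Centreline: infeed leg at x -105 mm from y 190 (shut end) to y 0, then a bend of radius 105 mm about the origin, turning left, then the outfeed leg heading about +x. A label roll stands inside the bend.
- bend_start (a point): Point on the channel's centreline, on top of the board, where the infeed leg ends and the bend begins. Axes as the slide's; carriers arrive along -y. The carrier's contact forces on the slide, all added up (5 to 7 N of weight, 15 to 25 N when it is parked at home), must stay below 55 N or the rails are harmed: so push with less than about 20 N, and ease off if it binds.
- bend_end (a point): Point on the centreline, on top of the board, where the bend would end if it turned just 90 degrees. Its second half and the outfeed leg are one piece, swung about the bend centre and clamped by hand up to 6 degrees either way; the nest is clamped along that leg: a carrier at home has its middle 44 to 95 mm beyond the true end of the bend. Neither setting is reported: see or feel them.
- plunger (a joint): Sprung, damped stop at the end of the nest: orange disc 26 mm across on a blue bridge, facing the oncoming carrier, centre 38 mm above the board. 0 = out, metres pressed in, dead stop at 0.0135. Takes 3 N at first, 7 N at the dead stop. It pushes the carrier back out unless the keeper has shut, so press on to the dead stop, then let go: carrier home and released reads 0.005 to 0.010.
- keeper (a joint): Red sprung pawl, 28 mm long, 19 to 26 mm above the board, on the outer side of the outfeed leg (right of the travel). 0 = shut, pointing into the channel; radians as the passing carrier's cup swings it aside (to about 0.5). That takes 2 to 3 N. It snaps back to 0 behind the carrier when the plunger is in by 6 to 11 mm, and then the carrier cannot come back; let go before that, it catches half open.
- tilt_bin: Black plastic tilt-out bin, 180 x 200 x 110 mm. Bystander. Origin: centre of its underside.
- crate: Yellow slatted plastic crate, 200 x 240 x 110 mm, open. Bystander. Origin: centre of its underside.
- saucer: Grey ceramic planter saucer, 150 mm across, 22 mm high. Bystander. Origin: centre of its underside.
- spoon_rest: Wooden spoon rest, a 90 mm dish with a flat tail, 13 mm high. Bystander. Origin: under the dish's centre.
Things that resemble listed ones, but are neither listed nor needed, are in the scene too. There is more than one size of the jar; the one meant has the size given above.

How it is judged:
By the outcome, as a careful person would: the job done as asked, in the order asked, and still so for the second after the job is handed in, with the robot touching nothing.
It also fails if it takes over 72 s, if anything falls off the work surface, if the arm or the gripper's body presses on something with over 40 N, if the wrist force passes 120 N, or if a joint passes its speed limit or range.

## Working session

There is one attempt and no reset: what is moved stays moved. The work goes in short steps, Python scripts to look and compute and a tool call to move; the robot and the scene stay as the last step left them, time stands still between calls to the robot, and variables do not carry over. Pictures are saved under pics/ and viewed, at most 10 in all, crops included, and the job is handed in when it is done.

Besides the shell and the picture viewer there is one more tool, called as name(argument=value, ...), one argument or row to a line, values as JSON. servo_tool: Moves the arm, as the interface text tells. Its arguments: {"type":"object","properties":{"motion":{"type":"array","items":{"type":"array","items":{"type":"number"}}},"squeeze":{"type":"number"}},"required":["motion"]}

```bash
mkdir -p pics
cat > h.py <<'E'
from station import ctrl
import numpy as np, cv2
def snap(n,f):
    o=ctrl.get_obs(); c=ctrl.camera(n); cv2.imwrite('pics/'+f,c['image'][:,:,::-1]); np.save('pics/'+f+'.npy',np.array([c,o],dtype=object),allow_pickle=True); return c,o
E
python3 - <<'E'
from h import *
a,o=snap('top','top1.png'); b,_=snap('scene','scene1.png')
for c in (a,b): print({k:(v if k!='image' else 0) for k,v in c.items()})
print(o)
E
```

```text
{'image': 0, 'fx': 494.94525964932643, 'fy': 494.94525964932643, 'cx': 313.0017300866583, 'cy': 203.58098345274377, 'camera_from_world': array([[-0.00869752, -0.99992852,  0.00820402,  0.02124185],
       [ 0.99671311, -0.00800814,  0.08061543, -0.52956206],
       [-0.08054397,  0.00887821,  0.99671152, -1.35860992],
       [ 0.        ,  0.        ,  0.        ,  1.        ]])}
{'image': 0, 'fx': 470.19877047347734, 'fy': 470.19877047347734, 'cx': 312.54332106525123, 'cy': 207.36200875527288, 'camera_from_world': array([[ 0.4717152 ,  0.88161996,  0.01519897, -0.24576223],
       [-0.60829962,  0.31289856,  0.72942858,  0.2662365 ],
       [ 0.63832307, -0.35332808,  0.6838881 , -1.92039887],
       [ 0.        ,  0.        ,  0.        ,  1.        ]])}
{'time_s': 0.0, 'qpos': array([ 1.04241201e+00,  3.00480402e-01,  1.52157210e+00, -2.43426600e-05,
        1.32071264e+00, -6.65932977e-02]), 'joint_vel': array([ 1.08691209e-03,  9.14506340e-05, -1.29033985e-03, -1.37682081e-03,
       -1.66051107e-03, -9.95009362e-04]), 'tau': array([-3.08123317e-04, -5.31819284e+01, -3.52724111e+01,  7.07415864e-02,
        2.44884094e-02, -6.26700739e-05]), 'ee_pos': array([0.2450394 , 0.49236436, 0.4040849 ]), 'eef_rot': array([-3.14042119e+00, -5.44962067e-05,  2.67980764e+00]), 'force': array([ 0.30794966, -0.55560893,  0.57114793]), 'moment': array([0.00300765, 0.03308329, 0.03082828]), 'grip_force': 0.0, 'grip_width': 0.09406540287541965}
```

View pics/top1.png

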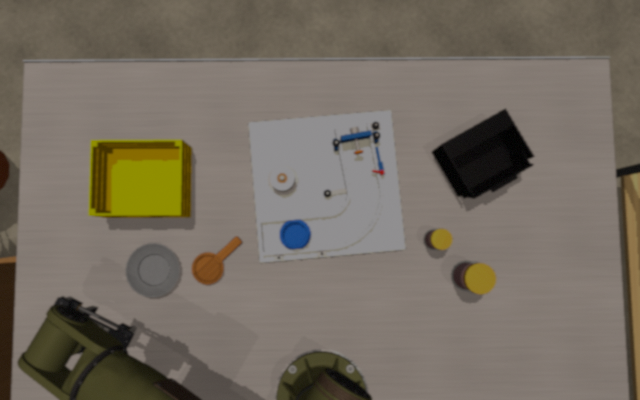

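View pics/scene1.png

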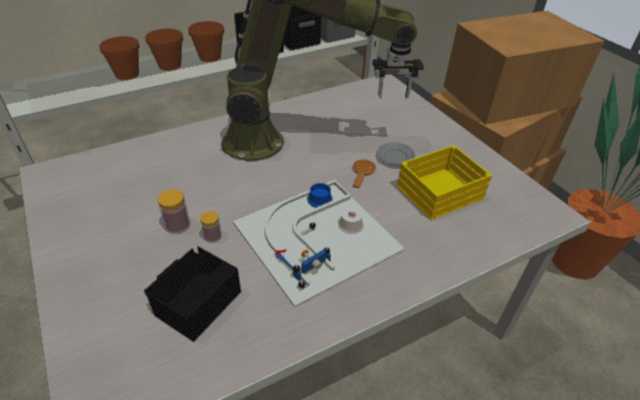

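```bash
python3 - <<'E'
from h import *
im=cv2.imread('pics/top1.png')
a=cv2.resize(im[105:269,245:411],None,fx=3.6,fy=3.6,interpolation=cv2.INTER_CUBIC)
b=cv2.resize(im[222:302,420:500],None,fx=2.5,fy=2.5,interpolation=cv2.INTER_CUBIC)
s=cv2.imread('pics/scene1.png')[180:250,150:230]; s=cv2.resize(s,None,fx=2.5,fy=2.5)
out=np.zeros((592,800,3),np.uint8); out[:a.shape[0],:a.shape[1]]=a[:592]; out[:200,600:800]=b; out[210:385,600:800]=s
out=np.clip(out*1.5,0,255).astype(np.uint8)
cv2.imwrite('pics/crop1.png',out)
c=np.load('pics/top1.png.npy',allow_pickle=True)[0]
hsv=cv2.cvtColor(im,cv2.COLOR_BGR2HSV)
m=cv2.inRange(hsv,(18,120,60),(32,255,255)); m[:,:400]=0
n,l,st,ce=cv2.connectedComponentsWithStats(m); print([ (st[i],ce[i]) for i in range(1,n) if st[i][4]>30])
m=cv2.inRange(hsv,(100,120,40),(125,255,255))
n,l,st,ce=cv2.connectedComponentsWithStats(m); print([ (st[i],ce[i]) for i in range(1,n) if st[i][4]>15])
E
cat >> h.py <<'E'
def ray(c,u,v,z,Twc=None):
    M=c['camera_from_world'] if Twc is None else Twc
    R=M[:3,:3];t=M[:3,3];d=R.T@np.array([(u-c['cx'])/c['fx'],-(v-c['cy'])/c['fy'],-1.]);o=-R.T@t
    return o+d*(z-o[2])/d[2]
E
```

```text
[(array([ 622,  174,   18,  226, 2255], dtype=int32), array([633.06075388, 271.17117517])), (array([430, 229,  22,  21, 366], dtype=int32), array([440.59289617, 238.88797814])), (array([464, 263,  32,  32, 787], dtype=int32), array([479.2566709 , 278.13341804]))]
[(array([341, 132,  30,  10, 148], dtype=int32), array([355.51351351, 135.93243243])), (array([379, 161,   3,   8,  19], dtype=int32), array([380.        , 164.68421053])), (array([280, 220,  30,  29, 683], dtype=int32), array([294.68374817, 233.99414348]))]
```

View pics/crop1.png

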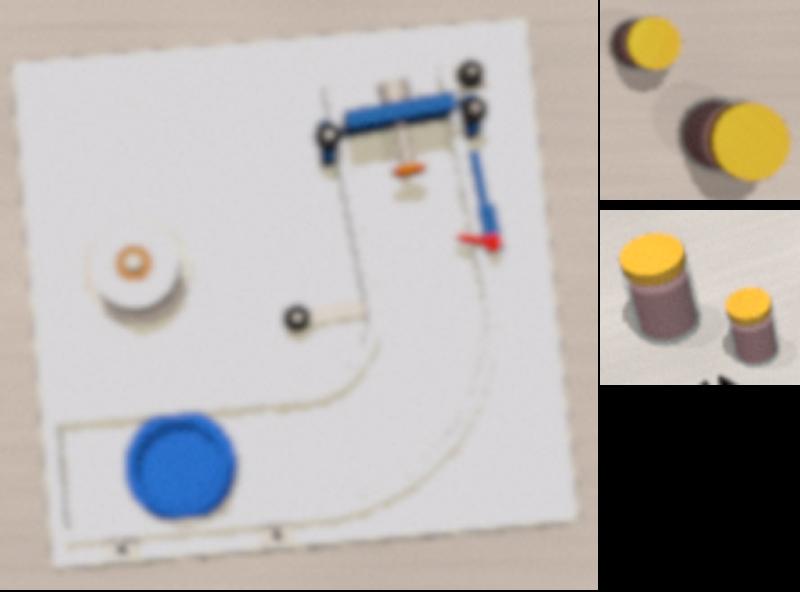

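Run:
```python
from h import *
c=np.load('pics/top1.png.npy',allow_pickle=True)[0]
def P(u,v,z): return np.round(ray(c,245+(u+.5)/3.6-.5,105+(v+.5)/3.6-.5,z)*1000,1)
print('jar',ray(c,440.59,238.9,.09),'carrier cup top',ray(c,294.7,234,.06), 'roll', P(135,265,.05))
for n,u,v,z in [('cor TL',15,63,.012),('TR',526,20,.012),('BR',577,516,.012),('BL',57,566,.012),('in0',62,426,.029),('in1',320,402,.029),('out0',68,546,.029),('out1',330,520,.029),('ofL0',365,320,.029),('ofL1',325,90,.029),('ofR0',485,310,.029),('ofR1',440,70,.029),('orange',408,170,.05),('keeper pivot',492,243,.035),('keeper tip',460,238,.035),('bridgeL',345,120,.06),('bridgeR',455,102,.06),('shutend',66,480,.029)]: print(n,P(u,v,z)[:2])
```

```text
jar [ 0.42795299 -0.31848094  0.09      ] carrier cup top [0.44473636 0.06719964 0.06      ] roll [597.7 101.   50. ]
cor TL [764.1 197.1]
TR [ 796.1 -207.5]
BR [ 404.1 -238.7]
BL [369.2 164.1]
in0 [476.5 158.6]
in1 [493.3 -39.6]
out0 [384.9 154. ]
out1 [402.9 -46.2]
ofL0 [556.4 -75.1]
ofL1 [736.9 -46.5]
ofR0 [ 563.4 -168. ]
ofR1 [ 752.1 -136.5]
orange [ 669.4 -108.1]
keeper pivot [ 614.7 -173.6]
keeper tip [ 618.8 -148.9]
bridgeL [706.3 -59.7]
bridgeR [ 719.7 -143.7]
shutend [435.2 155.5]
```

servo_tool(
  motion=[
    [0,2.5,-5,1,-10],
    [0,5,-10,2,-20],
    [0,7.5,-15,3,-30],
    [0,10,-20,4,-40],
    [0,13,-25,5,-50],
    [0,16,-30,5,-60],
    [0,19,-35,5,-63.5],
    [0,22,-40,5,-63.5],
    [0,25,-45,5,-63.5],
    [0,27,-49,5,-63.5],
    [0,27,-49,5,-63.5],
    [0,27,-49,5,-63.5],
  ],
)

```text
time_s: 1.6
ee_pos: [0.5149, 0.0027, 0.4544]
eef_rot: [-3.141, -0.0, 1.571]
force: [-0.8, 0.2, 0.6]
grip_width: 0.0938
grip_force: 0.0
```

```bash
cat >> h.py <<'E'
from scipy.spatial.transform import Rotation as Ro
def wT(c,o):
    T=np.eye(4);T[:3,:3]=Ro.from_euler('xyz',o['eef_rot']).as_matrix();T[:3,3]=o['ee_pos']
    return np.linalg.inv(T@c['hand_eye'])
E
python3 - <<'E'
from h import *
c,o=snap('wrist','w1.png'); print(o['ee_pos'],o['eef_rot'],o['time_s'],{k:v for k,v in c.items() if k!='image'})
im=cv2.imread('pics/w1.png'); cv2.imwrite('pics/w1b.png',np.clip(cv2.resize(im,(800,500),interpolation=cv2.INTER_CUBIC)*1.3,0,255))
E
```

```text
[0.51488715 0.00267431 0.4543805 ] [-3.14092668e+00 -2.28491003e-04  1.57129367e+00] 1.6 {'fx': 307.497829798448, 'fy': 307.497829798448, 'cx': 323.8392240126954, 'cy': 196.45295565238106, 'hand_eye': array([[-7.15056433e-05,  9.67352481e-01,  2.53434751e-01,
         7.33519095e-02],
       [ 9.99999942e-01,  1.53879929e-04, -3.05208703e-04,
         1.28475259e-03],
       [-3.34242917e-04,  2.53434714e-01, -9.67352435e-01,
         1.93721094e-02],
       [ 0.00000000e+00,  0.00000000e+00,  0.00000000e+00,
         1.00000000e+00]])}[ WARN:0@0.389] global loadsave.cpp:1063 imwrite_ Unsupported depth image for selected encoder is fallbacked to CV_8U.
```

View pics/w1b.png

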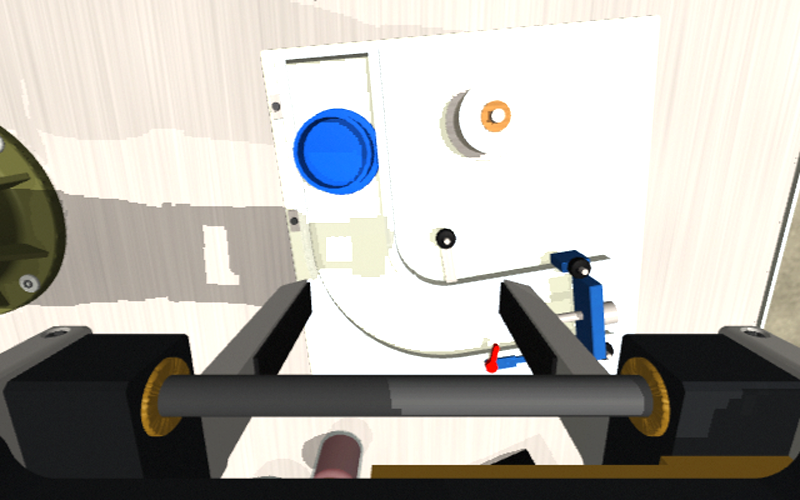

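```bash
cat >> h.py <<'E'
def proj(c,M,p):
    q=np.asarray(p)@M[:3,:3].T+M[:3,3]; return np.c_[c['cx']+c['fx']*q[:,0]/-q[:,2], c['cy']-c['fy']*q[:,1]/-q[:,2]]
def circ(x,y,r,z): t=np.linspace(0,2*np.pi,48); return np.c_[x+r*np.cos(t),y+r*np.sin(t),z+0*t]
def cl(O,psi,sw,off,s):
    "centreline point at arclength s (mm, 0=bend start), off = outward offset; returns xy, heading"
    R=np.array([[np.cos(psi),-np.sin(psi)],[np.sin(psi),np.cos(psi)]]); A=np.pi/2+sw; L=105*A
    if s<0: p=np.array([-105-off,-s]);h=-np.pi/2
    else:
        a=min(s/105,A); p=(105+off)*np.array([-np.cos(a),-np.sin(a)]);h=-np.pi/2+a
        if s>L: p=p+(s-L)*np.array([np.cos(h),np.sin(h)])
    return np.array(O)+R@p, h+psi
E
python3 - <<'E'
from h import *
from scipy.optimize import minimize
ct=np.load('pics/top1.png.npy',allow_pickle=True)[0]
c,o=np.load('pics/w1.png.npy',allow_pickle=True); M=wT(c,o)
for cc,MM,nm in((ct,ct['camera_from_world'],'top'),(c,M,'wrist')):
    im=cc['image'][:,:,::-1].copy(); m=cv2.inRange(cv2.cvtColor(im,cv2.COLOR_BGR2HSV),(100,120,40),(125,255,255))
    n,l,st,ce=cv2.connectedComponentsWithStats(m); i=1+np.argmax(st[1:,4]); m=(l==i).astype(np.uint8)*255
    print(nm,st[i],ce[i])
    def cost(p,full=44):
        a=np.zeros((1600,2560),np.uint8)
        for r,z0,z1 in((full,.012,.024),(37.5,.012,.062)):
            q=np.vstack([proj(cc,MM,circ(p[0],p[1],r/1000,z)) for z in(z0,z1)])
            cv2.fillConvexPoly(a,cv2.convexHull(np.float32(q*4+1.5)).astype(np.int32),255)
        a=cv2.resize(a,(640,400),interpolation=cv2.INTER_AREA)
        return np.abs(a.astype(float)-m).sum()/255
    for f in(41,44):
        r=minimize(cost,[.443,.065],args=(f,),method='Nelder-Mead',options=dict(initial_simplex=[[.443,.065],[.453,.065],[.443,.075]],xatol=2e-4)); print(f,r.x,r.fun,m.sum()/255)
# rectified wrist
S=1.9; x0,x1,y0,y1=.36,.78,-.20,.21
dst=lambda p:np.c_[(y1-p[:,1])*1000*S,(x1-p[:,0])*1000*S]
q=np.array([[x0,y0,.029],[x0,y1,.029],[x1,y1,.029],[x1,y0,.029]])
H=cv2.getPerspectiveTransform(np.float32(proj(c,M,q)),np.float32(dst(q)))
w=cv2.warpPerspective(c['image'][:,:,::-1].copy(),H,(int((y1-y0)*1000*S),int((x1-x0)*1000*S)),flags=cv2.INTER_CUBIC)
w=np.clip((w.astype(float)/255)**1.3*255,0,255).astype(np.uint8)
w=cv2.createCLAHE(2).apply(cv2.cvtColor(w,cv2.COLOR_BGR2GRAY)); w=cv2.cvtColor(w,cv2.COLOR_GRAY2BGR)[200:]
O=(551,-16.4)
for off,col in((-45.5,(0,0,255)),(45.5,(0,0,255))):
    P=np.array([cl(O,np.radians(4.8),np.radians(4.5),off,s)[0] for s in range(-190,340,4)])/1000
    P=dst(P)-[0,200]
    for u in P: cv2.circle(w,(int(u[0]),int(u[1])),1,col,-1)
print(w.shape); cv2.imwrite('pics/rect.png',w[:600])
E
```

```text
top [280 220  30  29 683] [294.68374817 233.99414348]
41 [0.44532867 0.06802575] 32.31372549019608 683.0
44 [0.44494428 0.06999796] 119.6078431372549 683.0
wrist [ 235   87   68   69 3725] [269.15892617 120.92402685]
41 [0.44852964 0.06894208] 203.6392156862745 3725.0
44 [0.44764795 0.06836282] 191.37254901960785 3725.0
(598, 779, 3)
```

View pics/rect.png

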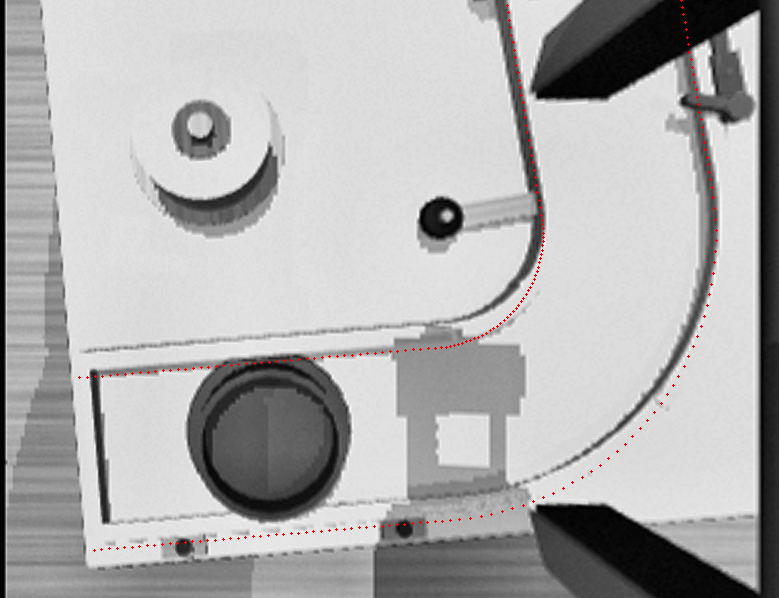

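servo_tool(
  motion=[
    [0,-1.5,-5,-1,-9],
    [0,-3,-11,-2,-18],
    [0,-4.5,-17,-3,-27],
    [0,-6,-23,-4,-36],
    [0,-7.5,-28,-5,-45],
    [0,-8.7,-32.1,-5.5,-45],
    [0,-8.7,-32.1,-5.5,-45],
    [0,-8.7,-32.1,-5.5,-45],
  ],
)

```text
time_s: 2.65
ee_pos: [0.4285, -0.3174, 0.3999]
eef_rot: [3.141, -0.0, 0.787]
force: [0.0, 0.2, -0.1]
grip_width: 0.0937
grip_force: 0.0
```

Run:
```python
from h import *
from scipy.optimize import minimize
c,o=snap('wrist','w2.png'); M=wT(c,o); print(o['ee_pos'],o['eef_rot'])
im=c['image'][:,:,::-1].copy(); hsv=cv2.cvtColor(im,cv2.COLOR_BGR2HSV)
m=cv2.inRange(hsv,(17,120,60),(34,255,255))
n,l,st,ce=cv2.connectedComponentsWithStats(m)
p0=proj(c,M,[[.428,-.3185,.09]])[0]; print(p0)
for i in range(1,n):
    if st[i][4]>100: print(st[i],ce[i],ray(c,*ce[i],.09,M))
q=proj(c,M,circ(.428,-.3185,.0285,.09))
for u in q: cv2.circle(im,tuple(int(t) for t in u),1,(0,255,0),-1)
cv2.imwrite('pics/w2b.png',im)
```

```text
[ 0.42848236 -0.31744676  0.39987873] [ 3.14147834e+00 -1.92835115e-04  7.87308929e-01]
[323.13060394 195.86294349]
[ 297  166   58   58 2607] [325.84119678 194.28461834] [ 0.43099413 -0.31923969  0.09      ]
[ 112  286   39   63 1160] [127.31551724 317.58448276] [ 0.18034521 -0.26496123  0.09      ]
[ 497  286   40   63 1161] [520.34022394 317.59776055] [ 0.48340263 -0.56705612  0.09      ]
[291 291  49   9 293] [314.83617747 296.08532423] [ 0.3437097  -0.39047072  0.09      ]
[ 274  333  361   50 6861] [418.25812564 365.65573532] [ 0.3635423  -0.53679515  0.09      ]
```

View pics/w2b.png

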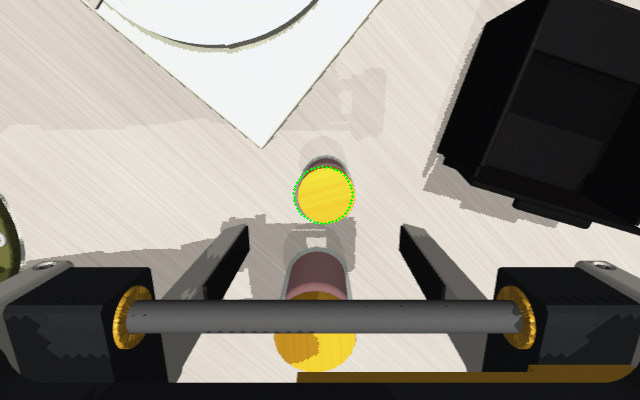

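servo_tool(
  motion=[
    [0,0.15,-0.15,-5,0],
    [0,0.15,-0.15,-10,0],
    [0,0.15,-0.15,-14,0],
    [0,0.15,-0.15,-16.9,0],
    [0,0.15,-0.15,-16.9,0],
    [1,0.15,-0.15,-16.9,0],
    [1,0.15,-0.15,-16.9,0],
    [1,0.15,-0.15,-16.9,0],
    [1,0.15,-0.15,-16.9,0],
    [1,0.15,-0.15,-16.9,0],
    [1,0.15,-0.15,-16.9,0],
  ],
  squeeze=25,
)

```text
time_s: 4.08
ee_pos: [0.4296, -0.3202, 0.2311]
eef_rot: [3.141, -0.0, 0.786]
force: [-1.8, 2.3, 6.6]
grip_width: 0.0595
grip_force: 25.0
```

servo_tool(
  motion=[
    [1,0,0,1,0],
    [1,0,0,4,0],
    [1,0,1,8,0],
    [1,0.2,5,9,5],
    [1,0.4,10,9,13],
    [1,0.7,15,9,21],
    [1,1,20,9,29],
    [1,1.2,25,9,37],
    [1,1.4,30,9,45],
    [1,1.6,34,9,45],
    [1,1.7,37,9,45],
    [1,1.75,38.8,9,45],
    [1,1.75,38.8,9,45],
    [1,1.75,38.8,9,45],
  ],
)

```text
time_s: 5.82
ee_pos: [0.447, 0.0674, 0.3207]
eef_rot: [-3.141, 0.0, 1.571]
force: [-0.1, -0.4, -2.9]
grip_width: 0.0595
grip_force: 25.0
```

Run:
```python
from h import *
c,o=snap('wrist','w3.png'); M=wT(c,o); print(o['ee_pos'],o['eef_rot'],o['force'])
im=c['image'][:,:,::-1].copy(); hsv=cv2.cvtColor(im,cv2.COLOR_BGR2HSV)
m=cv2.inRange(hsv,(17,120,60),(34,255,255)); n,l,st,ce=cv2.connectedComponentsWithStats(m)
x,y,z=o['ee_pos']; zc=z-.231+.09
for i in range(1,n):
    if st[i][4]>300: print(st[i],ce[i],ray(c,*ce[i],zc,M))
im=np.clip(im*1.,0,255).astype(np.uint8)
for (a,b,r,zz,col) in ((x,y,.0285,zc,(0,255,0)),(.4475,.0685,.0375,.062,(0,0,255)),(.4475,.0685,.044,.024,(0,255,255))):
    for u in proj(c,M,circ(a,b,r,zz)): cv2.circle(im,tuple(int(t) for t in u),1,col,-1)
cv2.imwrite('pics/w3b.png',im)
```

```text
[0.44699369 0.06737121 0.32074753] [-3.14148362e+00  1.23115855e-04  1.57128889e+00] [-0.09568863 -0.38907856 -2.928203  ]
[ 261  219  127   81 8315] [323.79110042 264.78039687] [0.44827341 0.07817583 0.17974753]
[188 286  26  63 807] [197.58240397 317.5960347 ] [0.3907443  0.05172641 0.17974753]
[435 286  26  63 816] [450.20098039 317.72058824] [0.50593353 0.05169043 0.17974753]
[291 333  67   9 450] [323.49555556 336.32222222] [0.44815011 0.04171954 0.17974753]
[ 216  365  355   18 4583] [409.93977744 375.58367881] [0.4898703  0.01949067 0.17974753]
```

View pics/w3b.png

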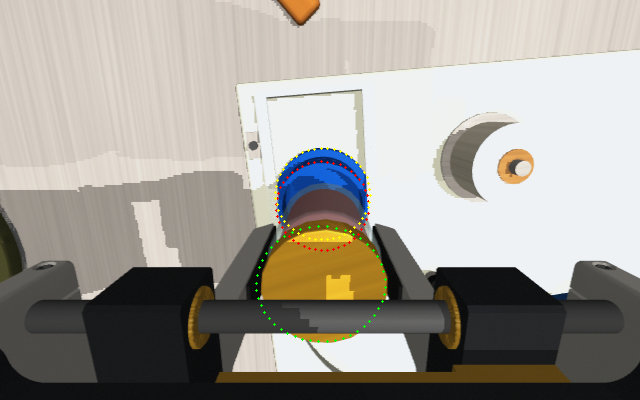

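servo_tool(
  motion=[
    [1,0.05,-0.1,-1.5,0],
    [1,0.05,-0.1,-2.4,0],
    [1,0.05,-0.1,-2.7,0],
    [1,0.05,-0.1,-3.0,0],
    [1,0.05,-0.1,-3.3,0],
    [1,0.05,-0.1,-3.6,0],
    [1,0.05,-0.1,-3.9,0],
    [1,0.05,-0.1,-4.2,0],
    [1,0.05,-0.1,-4.5,0],
    [1,0.05,-0.1,-4.5,0],
  ],
)

```text
time_s: 7.12
ee_pos: [0.4475, 0.0669, 0.2754]
eef_rot: [-3.141, 0.0, 1.572]
force: [-0.3, -0.1, -3.1]
grip_width: 0.0595
grip_force: 25.0
```

servo_tool(
  motion=[
    [1,0,0,-0.2,0],
    [1,0,0,-0.4,0],
    [1,0,0,-0.55,0],
    [1,0,0,-0.65,0],
    [1,0,0,-0.65,0],
  ],
)

```text
time_s: 7.75
ee_pos: [0.4476, 0.0669, 0.2692]
eef_rot: [3.142, -0.0, 1.572]
force: [-0.3, 0.6, -1.9]
grip_width: 0.0596
grip_force: 25.0
```

servo_tool(
  motion=[
    [0,0,0,-0.03,0],
    [0,0,0,0,0],
    [0,0,0,0,0],
    [0,0,0,0.5,0],
    [0,0,0,3,0],
    [0,0,0,8.5,0],
    [1,-0.1,1,8.5,0],
    [1,-0.45,5.7,8.5,4.8],
    [1,-0.45,5.7,8.5,4.8],
    [1,-0.45,5.7,8.5,4.8],
  ],
  squeeze=10,
)

```text
time_s: 9.0
ee_pos: [0.443, 0.1238, 0.3537]
eef_rot: [-3.141, 0.0, 1.655]
force: [1.0, -0.2, 0.2]
grip_width: 0.0577
grip_force: 0.0
```

Run:
```python
from h import *
c,o=snap('top','t2.png'); print(o['ee_pos'],o['eef_rot'],o['force'],o['time_s'],o['grip_width'])
d,_=snap('scene','s2.png')
a=cv2.resize(c['image'][190:270,250:410,::-1].copy(),(640,320),interpolation=cv2.INTER_CUBIC)
b=cv2.resize(d['image'][130:200,270:410,::-1].copy(),(560,280),interpolation=cv2.INTER_CUBIC)
out=np.zeros((600,640,3),np.uint8); out[:320]=a; out[320:600,:560]=b
cv2.imwrite('pics/chk.png',np.clip(out*1.4,0,255).astype(np.uint8))
```

```text
[0.44296266 0.12380376 0.35369545] [-3.14085150e+00  2.37219521e-04  1.65526071e+00] [ 1.00339634 -0.18457915  0.23779445] 9.0 0.057683480424047424
```

View pics/chk.png

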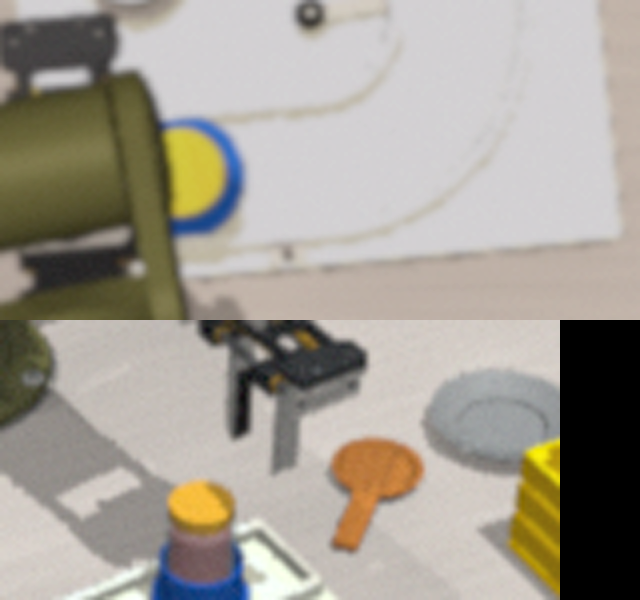

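servo_tool(
  motion=[
    [1,0,0,-4,0],
    [1,0,0,-8,0],
    [1,0,0,-11,0],
    [1,0,0,-11.75,0],
    [1,0,0,-11.75,0],
  ],
)

```text
time_s: 9.72
ee_pos: [0.4433, 0.1236, 0.2371]
eef_rot: [3.142, 0.0, 1.655]
force: [0.1, -1.4, -0.4]
grip_width: 0.001
grip_force: 0.0
```

```bash
cat > plan.py <<'E'
from h import *
import sys
O=(559,-15);psi=np.radians(4.8);sw=np.radians(4.6)
def tool(s,d=45.5):
    p,h=cl(O,psi,sw,0,s); return p-d*np.array([np.cos(h),np.sin(h)]),np.degrees(h)+180
def table(s0,n,step=5,bias=(0,0)):
    "rows relative to measured pose"
    o=ctrl.get_obs(); x=o['ee_pos']*1000; y=np.degrees(o['eef_rot'][2])%360
    for k in range(1,n+1):
        p,a=tool(s0+k*step); print([1]+[float(v) for v in np.round(np.r_[(p-x[:2])/10,0],2)]+[round(float(a-y),1)],end=', ')
    print()
E
python3 - <<'E'
from plan import *
o=ctrl.get_obs(); print(o['ee_pos'],o['grip_width'],o['force'],o['eef_rot'])
table(-100,20)
E
```

```text
[0.44333148 0.12356935 0.23705098] 0.0010447889846352135 [ 0.05174999 -1.37991843 -0.42958611] [3.14150414e+00 3.11319324e-06 1.65452711e+00]
[1, -0.07, -0.73, 0.0, 0.0], [1, -0.03, -1.23, 0.0, 0.0], [1, 0.01, -1.73, 0.0, 0.0], [1, 0.05, -2.23, 0.0, 0.0], [1, 0.1, -2.73, 0.0, 0.0], [1, 0.14, -3.23, 0.0, 0.0], [1, 0.18, -3.72, 0.0, 0.0], [1, 0.22, -4.22, 0.0, 0.0], [1, 0.26, -4.72, 0.0, 0.0], [1, 0.3, -5.22, 0.0, 0.0], [1, 0.35, -5.72, 0.0, 0.0], [1, 0.39, -6.22, 0.0, 0.0], [1, 0.43, -6.71, 0.0, 0.0], [1, 0.47, -7.21, 0.0, 0.0], [1, 0.51, -7.71, 0.0, 0.0], [1, 0.56, -8.21, 0.0, 0.0], [1, 0.6, -8.71, 0.0, 0.0], [1, 0.64, -9.21, 0.0, 0.0], [1, 0.68, -9.7, 0.0, 0.0], [1, 0.72, -10.2, 0.0, 0.0],
```

servo_tool(
  motion=[
    [1,0,-0.4,0,0],
    [1,0,-0.8,0,0],
    [1,0,-1.2,0,0],
    [1,0,-1.6,0,0],
    [1,0.05,-2.0,0,0],
    [1,0.08,-2.4,0,0],
    [1,0.12,-2.8,0,0],
    [1,0.14,-3.2,0,0],
  ],
)

```text
time_s: 10.72
ee_pos: [0.4445, 0.0916, 0.2366]
eef_rot: [-3.142, -0.0, 1.655]
force: [0.7, 4.0, 2.6]
grip_width: 0.0003
grip_force: 1.4
```

servo_tool(
  motion=[
    [1,0.04,-0.5,0,0],
    [1,0.08,-1,0,0],
    [1,0.12,-1.5,0,0],
    [1,0.16,-2,0,0],
    [1,0.2,-2.5,0,0],
    [1,0.25,-3,0,0],
    [1,0.3,-3.5,0,0],
    [1,0.34,-4,0,0],
    [1,0.38,-4.5,0,0],
    [1,0.42,-5,0,0],
    [1,0.46,-5.5,0,0],
    [1,0.5,-6,0,0],
    [1,0.54,-6.5,0,0],
  ],
)

```text
time_s: 12.35
ee_pos: [0.4499, 0.0266, 0.2366]
eef_rot: [-3.141, 0.0, 1.655]
force: [-0.8, 3.0, 1.0]
grip_width: 0.0004
grip_force: 1.3
```

Run:
```python
from plan import *
o=ctrl.get_obs(); p=o['ee_pos'][:2]*1000
print(p,o['force'])
# current s of carrier and lateral error
d=p-np.array(O); print('s',-(d@[-np.sin(psi),np.cos(psi)]-45.5),'lat',d@[np.cos(psi),np.sin(psi)]+105)
table(-5,20)
```

```text
[449.8522368   26.55608505] [-0.83079804  3.00790535  1.02376099]
s -5.043591436983789 lat -0.2876430558055887
[1, 0.07, -0.5, 0.0, -0.0], [1, -0.09, -1.02, 0.0, 2.7], [1, -0.23, -1.55, 0.0, 5.4], [1, -0.34, -2.08, 0.0, 8.1], [1, -0.43, -2.62, 0.0, 10.9], [1, -0.49, -3.16, 0.0, 13.6], [1, -0.52, -3.7, 0.0, 16.3], [1, -0.53, -4.25, 0.0, 19.1], [1, -0.51, -4.79, 0.0, 21.8], [1, -0.47, -5.34, 0.0, 24.5], [1, -0.4, -5.88, 0.0, 27.2], [1, -0.3, -6.41, 0.0, 30.0], [1, -0.18, -6.95, 0.0, 32.7], [1, -0.04, -7.47, 0.0, 35.4], [1, 0.13, -7.99, 0.0, 38.2], [1, 0.33, -8.5, 0.0, 40.9], [1, 0.55, -9.0, 0.0, 43.6], [1, 0.79, -9.48, 0.0, 46.3], [1, 1.05, -9.96, 0.0, 49.1], [1, 1.34, -10.42, 0.0, 51.8],
```

servo_tool(
  motion=[
    [1,0.07,-0.5,0,0],
    [1,-0.09,-1.02,0,2.7],
    [1,-0.23,-1.55,0,5.4],
    [1,-0.34,-2.08,0,8.1],
    [1,-0.43,-2.62,0,10.9],
    [1,-0.49,-3.16,0,13.6],
    [1,-0.52,-3.7,0,16.3],
    [1,-0.53,-4.25,0,19.1],
    [1,-0.51,-4.79,0,21.8],
  ],
)

```text
time_s: 13.48
ee_pos: [0.4447, -0.0214, 0.2366]
eef_rot: [-3.141, -0.0, 2.037]
force: [-0.9, 3.2, 2.3]
grip_width: 0.0005
grip_force: 1.4
```

Run:
```python
from plan import *
o=ctrl.get_obs(); print(o['ee_pos'],o['force'],np.degrees(o['eef_rot'][2])); table(40,20)
```

```text
[ 0.44469475 -0.02136427  0.2365946 ] [-0.89469624  3.17995388  2.29567796] 116.72674408929885
[1, 0.05, -0.55, 0.0, 2.6], [1, 0.12, -1.09, 0.0, 5.4], [1, 0.21, -1.62, 0.0, 8.1], [1, 0.33, -2.15, 0.0, 10.8], [1, 0.48, -2.68, 0.0, 13.5], [1, 0.65, -3.2, 0.0, 16.3], [1, 0.84, -3.71, 0.0, 19.0], [1, 1.06, -4.2, 0.0, 21.7], [1, 1.3, -4.69, 0.0, 24.5], [1, 1.57, -5.17, 0.0, 27.2], [1, 1.86, -5.63, 0.0, 29.9], [1, 2.17, -6.08, 0.0, 32.6], [1, 2.5, -6.51, 0.0, 35.4], [1, 2.85, -6.93, 0.0, 38.1], [1, 3.22, -7.33, 0.0, 40.8], [1, 3.6, -7.71, 0.0, 43.6], [1, 4.01, -8.08, 0.0, 46.3], [1, 4.43, -8.42, 0.0, 49.0], [1, 4.87, -8.74, 0.0, 51.7], [1, 5.33, -9.04, 0.0, 54.5],
```

servo_tool(
  motion=[
    [1,0.05,-0.55,0,2.6],
    [1,0.12,-1.09,0,5.4],
    [1,0.21,-1.62,0,8.1],
    [1,0.33,-2.15,0,10.8],
    [1,0.48,-2.68,0,13.5],
    [1,0.65,-3.2,0,16.3],
    [1,0.84,-3.71,0,19],
    [1,1.06,-4.2,0,21.7],
    [1,1.3,-4.69,0,24.5],
    [1,1.57,-5.17,0,27.2],
  ],
)

```text
time_s: 14.72
ee_pos: [0.4603, -0.073, 0.2365]
eef_rot: [-3.141, -0.001, 2.512]
force: [-2.3, 2.4, 1.0]
grip_width: 0.0006
grip_force: 1.7
```

Run:
```python
from plan import *
o=ctrl.get_obs(); print(o['ee_pos'],o['force'],np.degrees(o['eef_rot'][2])); table(90,20)
```

```text
[ 0.46029888 -0.0729984   0.23645195] [-2.26393396  2.4307782   1.04761421] 143.9326375644356
[1, 0.3, -0.47, 0.0, 2.7], [1, 0.6, -0.92, 0.0, 5.4], [1, 0.94, -1.35, 0.0, 8.2], [1, 1.29, -1.77, 0.0, 10.9], [1, 1.66, -2.17, 0.0, 13.6], [1, 2.04, -2.55, 0.0, 16.3], [1, 2.45, -2.91, 0.0, 19.1], [1, 2.87, -3.26, 0.0, 21.8], [1, 3.31, -3.58, 0.0, 24.5], [1, 3.77, -3.88, 0.0, 27.3], [1, 4.23, -4.16, 0.0, 30.0], [1, 4.71, -4.42, 0.0, 32.7], [1, 5.21, -4.65, 0.0, 35.4], [1, 5.71, -4.86, 0.0, 38.2], [1, 6.22, -5.05, 0.0, 40.9], [1, 6.74, -5.21, 0.0, 43.6], [1, 7.26, -5.28, 0.0, 45.5], [1, 7.75, -5.19, 0.0, 45.5], [1, 8.24, -5.11, 0.0, 45.5], [1, 8.74, -5.03, 0.0, 45.5],
```

servo_tool(
  motion=[
    [1,0.3,-0.47,0,2.7],
    [1,0.6,-0.92,0,5.4],
    [1,0.94,-1.35,0,8.2],
    [1,1.29,-1.77,0,10.9],
    [1,1.66,-2.17,0,13.6],
    [1,2.04,-2.55,0,16.3],
    [1,2.45,-2.91,0,19.1],
    [1,2.87,-3.26,0,21.8],
    [1,3.31,-3.58,0,24.5],
    [1,3.77,-3.88,0,27.3],
  ],
)

```text
time_s: 15.98
ee_pos: [0.4979, -0.1118, 0.2362]
eef_rot: [3.142, -0.002, 2.989]
force: [-3.2, 1.8, -0.1]
grip_width: 0.0006
grip_force: 1.5
```

Run:
```python
from plan import *
o=ctrl.get_obs(); print(o['ee_pos'],o['force'],np.degrees(o['eef_rot'][2])); table(140,20)
c,o=snap('top','t3.png'); d,_=snap('scene','s3.png')
a=cv2.resize(c['image'][105:265,250:410,::-1].copy(),(480,480),interpolation=cv2.INTER_CUBIC)
b=cv2.resize(d['image'][190:310,240:346,::-1].copy(),(318,360),interpolation=cv2.INTER_CUBIC)
out=np.zeros((480,800,3),np.uint8); out[:,:480]=a; out[:360,482:]=b
cv2.imwrite('pics/chk3.png',np.clip(out*1.4,0,255).astype(np.uint8))
```

```text
[ 0.49793562 -0.11180207  0.23621635] [-3.22139641  1.79460939 -0.05546489] 171.23365253160355
[1, 0.47, -0.28, 0.0, 2.7], [1, 0.95, -0.54, 0.0, 5.4], [1, 1.44, -0.77, 0.0, 8.1], [1, 1.95, -0.98, 0.0, 10.9], [1, 2.46, -1.17, 0.0, 13.6], [1, 2.98, -1.33, 0.0, 16.3], [1, 3.49, -1.4, 0.0, 18.2], [1, 3.99, -1.31, 0.0, 18.2], [1, 4.48, -1.23, 0.0, 18.2], [1, 4.97, -1.15, 0.0, 18.2], [1, 5.47, -1.07, 0.0, 18.2], [1, 5.96, -0.99, 0.0, 18.2], [1, 6.45, -0.91, 0.0, 18.2], [1, 6.95, -0.82, 0.0, 18.2], [1, 7.44, -0.74, 0.0, 18.2], [1, 7.93, -0.66, 0.0, 18.2], [1, 8.43, -0.58, 0.0, 18.2], [1, 8.92, -0.5, 0.0, 18.2], [1, 9.41, -0.42, 0.0, 18.2], [1, 9.91, -0.33, 0.0, 18.2],
```

View pics/chk3.png

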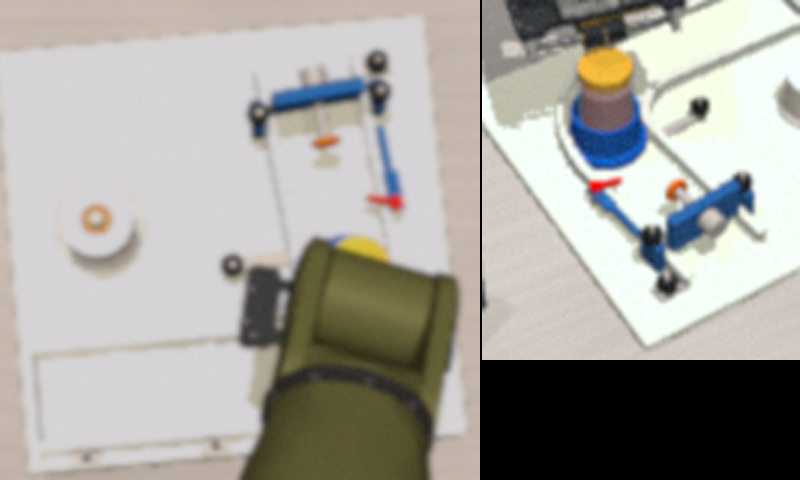

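servo_tool(
  motion=[
    [1,0.47,-0.28,0,2.7],
    [1,0.95,-0.54,0,5.4],
    [1,1.44,-0.77,0,8.1],
    [1,1.95,-0.98,0,10.9],
    [1,2.46,-1.17,0,13.6],
    [1,2.98,-1.33,0,16.3],
    [1,3.49,-1.4,0,18.2],
    [1,3.99,-1.31,0,18.2],
    [1,4.48,-1.23,0,18.2],
  ],
)

```text
time_s: 17.2
ee_pos: [0.5432, -0.1238, 0.2366]
eef_rot: [-3.142, -0.0, -2.98]
force: [-3.9, -0.3, 0.3]
grip_width: 0.0005
grip_force: 1.7
```

Run:
```python
from plan import *
o=ctrl.get_obs(); print(o['ee_pos'],o['force'],np.degrees(o['eef_rot'][2])); table(185,24,3)
```

```text
[ 0.54317643 -0.12377874  0.23659065] [-3.94907945 -0.29747622  0.25841578] -170.71350985318094
[1, 0.25, 0.01, 0.0, 0.1], [1, 0.55, 0.06, 0.0, 0.1], [1, 0.84, 0.11, 0.0, 0.1], [1, 1.14, 0.16, 0.0, 0.1], [1, 1.44, 0.21, 0.0, 0.1], [1, 1.73, 0.26, 0.0, 0.1], [1, 2.03, 0.31, 0.0, 0.1], [1, 2.32, 0.36, 0.0, 0.1], [1, 2.62, 0.41, 0.0, 0.1], [1, 2.92, 0.46, 0.0, 0.1], [1, 3.21, 0.5, 0.0, 0.1], [1, 3.51, 0.55, 0.0, 0.1], [1, 3.8, 0.6, 0.0, 0.1], [1, 4.1, 0.65, 0.0, 0.1], [1, 4.4, 0.7, 0.0, 0.1], [1, 4.69, 0.75, 0.0, 0.1], [1, 4.99, 0.8, 0.0, 0.1], [1, 5.28, 0.85, 0.0, 0.1], [1, 5.58, 0.9, 0.0, 0.1], [1, 5.88, 0.95, 0.0, 0.1], [1, 6.17, 0.99, 0.0, 0.1], [1, 6.47, 1.04, 0.0, 0.1], [1, 6.76, 1.09, 0.0, 0.1], [1, 7.06, 1.14, 0.0, 0.1],
```

servo_tool(
  motion=[
    [1,0.25,0.02,0,0],
    [1,0.55,0.06,0,0],
    [1,0.84,0.11,0,0],
    [1,1.14,0.16,0,0],
    [1,1.44,0.21,0,0],
    [1,1.73,0.26,0,0],
    [1,2.03,0.31,0,0],
    [1,2.32,0.36,0,0],
    [1,2.62,0.41,0,0],
    [1,2.92,0.46,0,0],
    [1,3.21,0.5,0,0],
    [1,3.51,0.55,0,0],
  ],
)

```text
time_s: 18.7
ee_pos: [0.5783, -0.1183, 0.2367]
eef_rot: [-3.142, 0.0, -2.979]
force: [-2.2, 1.4, -0.7]
grip_width: 0.0007
grip_force: 1.3
```

Now feel for the plunger in short steps.

servo_tool(
  motion=[
    [1,0.2,0.03,0,0],
    [1,0.4,0.07,0,0],
    [1,0.6,0.1,0,0],
    [1,0.8,0.13,0,0],
  ],
)

```text
time_s: 19.2
ee_pos: [0.5859, -0.1171, 0.2367]
eef_rot: [3.141, -0.001, -2.979]
force: [-9.2, -0.2, 3.7]
grip_width: 0.0005
grip_force: 4.2
```

servo_tool(
  motion=[
    [1,0.2,0.03,0,0],
    [1,0.4,0.07,0,0],
  ],
)

```text
time_s: 19.45
ee_pos: [0.5898, -0.1164, 0.2367]
eef_rot: [3.141, -0.002, -2.979]
force: [-9.0, 0.1, 4.5]
grip_width: 0.0003
grip_force: 4.8
```

servo_tool(
  motion=[
    [1,0.2,0.03,0,0],
    [1,0.4,0.07,0,0],
  ],
)

```text
time_s: 19.7
ee_pos: [0.5937, -0.1158, 0.2367]
eef_rot: [3.141, -0.002, -2.979]
force: [-11.3, -1.3, 5.0]
grip_width: 0.0008
grip_force: 5.4
```

servo_tool(
  motion=[
    [1,0.1,0.02,0,0],
    [1,0.1,0.02,0,0],
  ],
)

```text
time_s: 19.95
ee_pos: [0.5948, -0.1156, 0.2367]
eef_rot: [3.141, -0.002, -2.979]
force: [-8.8, -1.0, 3.6]
grip_width: 0.0005
grip_force: 4.8
```

servo_tool(
  motion=[
    [1,0.1,0.02,0,0],
    [1,0.1,0.02,0,0],
  ],
)

```text
time_s: 20.2
ee_pos: [0.5957, -0.1155, 0.2367]
eef_rot: [3.141, -0.002, -2.979]
force: [-9.8, -1.4, 3.7]
grip_width: 0.0003
grip_force: 5.1
```

servo_tool(
  motion=[
    [1,0.1,0.02,0,0],
    [1,0.1,0.02,0,0],
  ],
)

```text
time_s: 20.45
ee_pos: [0.5967, -0.1153, 0.2367]
eef_rot: [3.142, -0.002, -2.979]
force: [-9.7, -0.8, 4.2]
grip_width: 0.0006
grip_force: 5.3
```

servo_tool(
  motion=[
    [1,0.05,0.01,0,0],
    [1,0.1,0.02,0,0],
  ],
)

```text
time_s: 20.7
ee_pos: [0.5975, -0.1152, 0.2367]
eef_rot: [3.141, -0.003, -2.979]
force: [-16.7, -2.7, 8.2]
grip_width: 0.0008
grip_force: 8.3
```

Run:
```python
from h import *
print(ctrl.get_obs()['force'])
snap('scene','s4.png');snap('top','t4.png')
for fs,(u0,u1,v0,v1) in ((('scene1','s3','s4'),(270,300,235,265)),(('top1','t3','t4'),(365,390,160,180))):
  for f in fs:
    im=cv2.imread(f'pics/{f}.png')[v0:v1,u0:u1].astype(int)
    m=((im[:,:,2]>90)&(im[:,:,2]>2*im[:,:,1])&(im[:,:,2]>2*im[:,:,0])).astype(np.uint8)
    ys,xs=np.nonzero(m); 
    if len(xs)<3: print(f,len(xs)); continue
    P=np.c_[xs,ys]; C=np.cov(P.T); print(f,len(xs),P.mean(0)+[u0,v0],P.min(0)+[u0,v0],P.max(0)+[u0,v0],np.degrees(.5*np.arctan2(2*C[0,1],C[0,0]-C[1,1])))
```

```text
[-16.67512252  -2.71276961   8.21379139]
scene1 21 [279.57142857 251.04761905] [276 250] [285 253] -12.052022382876965
s3 20 [279.5 251.1] [276 250] [285 253] -11.557103991663416
s4 24 [279.54166667 251.04166667] [276 250] [285 253] -8.15059643947091
top1 19 [379.21052632 171.68421053] [374 171] [383 173] 8.450303661610622
t3 18 [379.33333333 171.66666667] [374 171] [383 173] 9.217474411461007
t4 0
```

servo_tool(
  motion=[
    [1,-0.1,-0.02,0,0],
    [1,-0.2,-0.03,0,0],
    [1,-0.3,-0.05,0,0],
    [1,-0.45,-0.07,0,0],
    [1,-0.6,-0.1,0,0],
    [1,-0.8,-0.13,0,0],
    [1,-1.1,-0.18,0,0],
    [1,-1.6,-0.26,0,0],
    [1,-2.5,-0.4,0,0],
    [1,-3.5,-0.57,0,0],
    [1,-3.5,-0.57,3,0],
    [1,-3.5,-0.57,8,0],
    [1,-8,-0.57,13,0],
    [1,-14,-0.57,15,0],
    [1,-20,0,15,0],
    [1,-22,0,15,0],
    [1,-22,0,15,0],
  ],
)

```text
time_s: 22.92
ee_pos: [0.3769, -0.1148, 0.3871]
eef_rot: [-3.141, 0.001, -2.979]
force: [0.3, 0.8, -0.1]
grip_width: 0.0003
grip_force: 0.0
```

Run:
```python
from h import *
o=ctrl.get_obs(); print(o['force'],o['ee_pos'],o['time_s'])
c,_=snap('top','t5.png'); d,_=snap('scene','s5.png')
a=cv2.resize(c['image'][120:200,320:400,::-1].copy(),(400,400),interpolation=cv2.INTER_CUBIC)
b=cv2.resize(d['image'][205:295,250:340,::-1].copy(),(396,396),interpolation=cv2.INTER_CUBIC)
out=np.zeros((400,800,3),np.uint8); out[:,:400]=a; out[:396,404:]=b
cv2.imwrite('pics/chk5.png',np.clip(out*1.4,0,255).astype(np.uint8))
```

```text
[ 0.3061556   0.79039118 -0.05016989] [ 0.37689591 -0.11478413  0.38713669] 22.925
```

View pics/chk5.png

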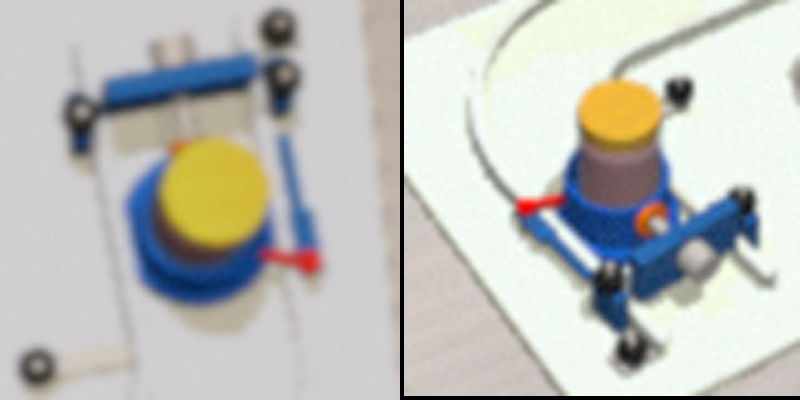

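Run:
```python
from h import *
h=np.radians(9.4)
for f in('top1','t5'):
    c=np.load(f'pics/{f}.png.npy',allow_pickle=True)[0]; im=cv2.imread(f'pics/{f}.png'); hsv=cv2.cvtColor(im,cv2.COLOR_BGR2HSV)
    m=((im[:,:,2].astype(int)>70)&(im[:,:,2]>1.7*im[:,:,1].astype(float))&(im[:,:,2]>2.*im[:,:,0].astype(float))).astype(np.uint8)
    m[:155]=0;m[185:]=0;m[:,:366]=0;m[:,392:]=0
    ys,xs=np.nonzero(m);C=np.cov(xs,ys);print(f,'keeper',len(xs),xs.mean(),ys.mean(),xs.min(),xs.max(),np.degrees(.5*np.arctan2(2*C[0,1],C[0,0]-C[1,1])))
y=cv2.inRange(hsv,(18,120,60),(32,255,255)); y[:,:330]=0;y[:,390:]=0;y[190:]=0
n,l,st,ce=cv2.connectedComponentsWithStats(y); i=1+np.argmax(st[1:,4]); p=ray(c,*ce[i],.128)*1000
d=p[:2]-[559,-15]; print(st[i],p,'s',d@[np.cos(h),np.sin(h)],'lat',d@[-np.sin(h),np.cos(h)]+105)
```

```text
top1 keeper 20 379.3 171.8 374 383 10.522411912149458
t5 keeper 21 379.0 171.76190476190476 373 383 9.686882229888909
[352 148  21  22 366] [ 637.66400976 -110.80157486  128.        ] s 61.96083775564936 lat -2.3630418857813993
```

```bash
python3 -c "
from station import ctrl
print(ctrl.hand_in())"
```

```text
the job is handed in; nothing more can be done
None
```

The jar stands in the carrier, and the carrier is home in the labelling nest with the red keeper shut behind it. The arm has let go and is clear, and I handed the job in at about 23 s. Pushing force peaked near 19 N, only at the plunger's dead stop. Plunger depth is inferred from the pictures at about 8 mm; it was not read directly.

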